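# Close and clamp a cup-handle mould

## Task

Close up the plaster cup-handle mould for casting: stand the loose front half on the clamp bed in the gap between the sliding jaw and the back half, its cavity facing the back half and their side edges in line, and let go of it. Then pull up the red lock plunger on the sliding jaw, slide the jaw to the next hole towards the mould so that its rubber pad presses the two halves tightly together, and let the pin drop fully home. Finish while still holding the red knob with the pin home, and leave everything else on the bench where it stands.

Things in the scene. Friction and masses are not known exactly. Their poses are not given: they have to be found in the camera images.
- clamp: Green bar clamp, screwed to the bench, 325 x 110 mm. Origin: on the bench under the middle line of its holed tube; +x runs along the tube to the fixed head, z up. Steel tube 30 mm wide, top (the bed) 31 mm above the bench, slotted holes 10 mm long every 30 mm. Plywood rails level with it from x = 20 mm on make the bed 88 mm wide. Head: 66 mm wide, up to 105 mm high, face at x = 125 mm.
- jaw_plate (a point): Top middle of the upright plate (50 mm wide, 8 mm thick) of the aluminium sliding jaw, 93 mm above the bench, 49 mm ahead (clamp +x) of the knob axis. The jaw's sleeve rides on the tube; under the knob the sleeve is 42 mm wide, its top 37 mm above the bench.
- jaw (a joint): Slide of the jaw along clamp +x in m: 0 (within 1 mm) in the hole where it starts, pinned; 0.030 in the next hole towards the mould; 0.060 in the one after. Rubs with about 2 N; the pin in a hole leaves about 1.5 mm of play either way. At 0.030 with both mould halves in, the pad is squeezed 2.5 to 5.5 mm and pushes back with 6 to 14 N.
- plunger (a joint): Lift of the spring lock plunger in m: 0 pin home (9 mm deep in the tube's hole), 0.009 or more pin clear, 0.015 stop at full pull. Its spring pulls down with 5 N when home, 10 N at full pull. The pin is 7.6 mm thick, round-nosed; let down between holes it rests on the tube and rides along until it drops into a hole.
- knob (a point): On the upright axis of the red plunger knob, 66 mm above the bench when the pin is home, mid-height of its 24 mm round grip, which reaches 11 mm below and 11 mm above this point; above that a cap 28 mm wide, 6 mm thick. Below the grip an 18 mm round housing stands on the sleeve.
- pad_face (a point): Centre of the front face of the jaw's black rubber pressure pad (44 mm wide, 40 mm tall), 65 mm above the bench, 67 mm ahead (clamp +x) of the knob axis. It is sprung (2.5 N per mm) and gives up to 6 mm.
- front_half: Loose white plaster mould half standing on the bench: 36 mm thick (x), 56 mm wide (y), 72 mm tall, 0.12 to 0.24 kg. Origin: centre of its underside. Its +x side is the cavity face, with the handle channel and two small domes. Closed, it stands on the bed at clamp x = 71 mm, y = 0, axes as the clamp's. Before clamping the gap for it is about 25 mm wider than it is thick.
- front_cavity (a point): Centre of the front half's cavity face (18 mm from its origin along its +x, 36 mm up).
- back_half: The matching mould half, same size, standing loose on the bed at the head (up to 2 mm from it, centred on the tube within about 1 mm). Origin: centre of its underside; axes about as the clamp's; its cavity face is its -x side, towards the jaw.
- back_cavity (a point): Centre of the back half's cavity face (18 mm from its origin along its -x, 36 mm up).
- hump_mould: Bystander: low round plaster hump mould, 92 mm across, 44 mm high, origin at the centre of its underside.
- bisque_cup: Bystander: pink bisque cup, 62 mm across, 62 mm high, origin at the centre of its underside.
- glaze_jar: Bystander: white jar with a blue cap, 56 mm across, 75 mm high, origin at the centre of its underside.
- glaze_brush: Bystander: brush lying on the far side of the clamp, origin at its underside.
- bisque_bowl: Bystander: pink bisque bowl, 110 mm across, 45 mm high, origin at the centre of its underside.
- wood_rib: Bystander: flat wooden rib, 55 x 100 x 8 mm, origin at the centre of its underside.
Things that resemble listed ones, but are neither listed nor needed, are in the scene too. What is shaped like the front_half but orange or pink is not meant.

How it is judged:
By the outcome, as a careful person would: the job done as asked, in the order asked, and still so for the second after the job is handed in, while the arm keeps its last pose, push and grip.
It also fails if it takes over 51 s, if anything falls off the work surface, if the arm or the gripper's body presses on something with over 40 N, if the wrist force passes 120 N, or if a joint passes its speed limit or range.

## Robot

A 6-joint arm with a two-finger parallel gripper is mounted at the origin on the work surface. World frame = base frame: x ahead of the robot, y to its left, z up, the work surface at z = 0. Lengths are in m, angles in rad, forces in N, time in s.
With the tool pointing down it reaches from about 0.25 to 0.775 m from the base axis. Payload 4 kg.
Tool frame: the origin (TCP) lies at the centre of the arm's flange, where the gripper is bolted on; the fingertips stand ahead of it and the grasp point (between the pads) lies 180 mm ahead of it (robot.tcp_to_tips is the z of the fingertips in the tool frame, in m); z points along the fingers, y is the direction in which the jaws open and shut (so a half turn about z gives the same grasp; the last joint's range is limited). The gripper opens to 94 mm and grips with 3 to 60 N. Pads are 16 mm wide; open, the fingers measure 119 mm over their backs; the gripper's body (75 mm by 177 mm) begins 78 mm behind the grasp point.
Start: joints at [1.013, 0.087, 1.371, -0, 1.684, -0.103], TCP at [0.242, 0.494, 0.405] pointing down, gripper open.
Joint ranges: [-3.1, 3.1], [-0.76, 2.03], [0.27, 2.55], [-1.08, 4.22], [0.17, 2.65], [-2.57, 2.57]. Speed limits (rad/s): [2.79, 2.79, 3.14, 3.14, 3.14, 3.14].

## Interface

Orientations are given as [roll, pitch, yaw] about the fixed x, y, z axes, in that order (R = Rz(yaw) Ry(pitch) Rx(roll)).
In Python, from bench import robot gives the robot as it stands.
- The arm moves only by the tool move_arm, never from a script. Its argument "increments" is a list that holds one entry, the list of rows, each a list of 7 numbers: the opening, from 0 (shut) to 1 (fully open), then the shift along the tool's x, y, z as a fraction of full scale, then the turn, a rotation vector about the tool's x, y, z as a fraction of full scale. In form: [[[jaw, dx, dy, dz, rx, ry, rz], ...]]. A call has 1 to 8 rows; each row is the pose to reach, as a shift and turn from the pose commanded when the call began, along the tool's axes at that moment; what a row does not reach only later rows make up. Full scale, the value 1, is 0.1 m for a shift and pi/2 rad for a turn. A row lasts 1/12 s, in which the tool goes at most 41.7 mm and 7.16 degrees, less where a joint would pass 70% of its speed; a pose out of reach is approached as far as the arm can. A call with a number of a shift or a turn outside -1 to 1 is refused whole. A call with a gripper value outside its range is refused whole. The fingers move at their own pace and stop on an object; the grip force is fixed at half the most. Time passes only in rows, so rows that repeat a pose let the fingers close. It gives the time, the measured TCP pose, the force and the opening at its end, in the units of the state.
- robot.get_obs(): the state, without advancing time (a new reading comes with each control period).
- robot.snapshot(name): name is "scene" or "top" or "wrist"; returns (picture, depth): 384x512x3 uint8, red, green, blue; 384x512 float32, m along the optical axis (not along the pixel's ray), 0 where there is no reading.
- robot.camera_params(name): a dict with "mtx" (3x3 intrinsics, pixels), "R" (3x3) and "t" (3): a world point X has camera coordinates R X + t. Camera axes: x right, y down, z forward; pixel columns grow to the right and rows downward; lengths in m; the calibration is good to about 2 mm. The wrist camera is an equidistant fisheye: a pixel r from the principal point sees the ray r / f radians off the axis. A picture is of the moment at which its call begins: read the wrist's pose just before it. camera_params takes no time and is no camera call; for the wrist camera it gives the pose at the moment of the call.
- robot.close_job(): hands the job in, once; it reports no verdict.
The state is a dict: "time": time; "joint_positions": joint angles; "qvel": joint speeds; "joint_torque": joint torques, N m; "tool_pos": TCP position; "ee_rot": TCP orientation; "wrist_force": force on the tool from outside, world axes, zero at the start; "wrist_torque": the same for the moment, N m; "width": finger opening in m.
Only numpy, scipy, OpenCV 4.12 (cv2) and the standard library are available. Lean on these libraries where they do the work, as an engineer would, in place of code of your own. Each camera call takes 0.05 s, during which the arm holds its last target.

## Working session

There is one attempt and no reset: what is moved stays moved. The work goes in short steps, Python scripts to look and compute and a tool call to move; the robot and the scene stay as the last step left them, time stands still between calls to the robot, and variables do not carry over. Pictures are saved under pics/ and viewed, and the job is handed in when it is done.

Besides the shell and the picture viewer there is one more tool, called as a command line: name --argument value ..., lists and objects as JSON in quotes. move_arm: Moves the arm, as the interface text tells. Its arguments: {"type":"object","properties":{"increments":{"type":"array","items":{"type":"array","items":{"type":"array","items":{"type":"number","minimum":-1,"maximum":1}}}}},"required":["increments"]}

```bash
ls; mkdir -p pics; python3 - <<'E'
from bench import robot
import cv2,numpy as np
print(robot.get_obs(), robot.tcp_to_tips)
for n in ["scene","top"]:
    im,d=robot.snapshot(n); p=robot.camera_params(n)
    cv2.imwrite(f"pics/{n}0.png",im[:,:,::-1]); np.savez(f"{n}0.npz",im=im,d=d,**p)
    print(n,p)
E
```

```text
pics
{'time': 0.0, 'joint_positions': array([ 1.01288750e+00,  8.79332594e-02,  1.37221966e+00, -5.38568552e-06,
        1.68356629e+00, -1.03138342e-01]), 'qvel': array([ 0.00093011,  0.00040704,  0.00010281, -0.00021736, -0.00059491,
        0.00022763]), 'joint_torque': array([ 1.28239490e-04, -3.40174592e+01, -3.02433372e+01,  7.17142364e-02,
        3.29215906e-02, -1.77108714e-04]), 'tool_pos': array([0.24155756, 0.4939958 , 0.40353314]), 'ee_rot': array([-3.13947684e+00, -2.13616627e-04,  2.68682134e+00]), 'wrist_force': array([ 0.38479151, -0.87780417,  0.83313264]), 'wrist_torque': array([-0.03174591, -0.01847532,  0.01923754]), 'width': 0.0938348313571213} 0.1992
scene {'mtx': array([[495.40183697,   0.        , 256.33833692],
       [  0.        , 495.40183697, 187.01247476],
       [  0.        ,   0.        ,   1.        ]]), 'R': array([[-0.85067959,  0.5253114 , -0.01980309],
       [ 0.31980573,  0.48725452, -0.81259297],
       [-0.41721521, -0.69758939, -0.58249507]]), 't': array([ 0.49775496, -0.12765371,  1.82788234])}
top {'mtx': array([[474.32916369,   0.        , 254.54713279],
       [  0.        , 474.32916369, 190.38153827],
       [  0.        ,   0.        ,   1.        ]]), 'R': array([[-0.0202261 , -0.99978843,  0.00374267],
       [-0.99602911,  0.01982514, -0.08679271],
       [ 0.08670015, -0.00548329, -0.99621936]]), 't': array([-0.02131661,  0.57374969,  1.45404099])}
```

View pics/scene0.png

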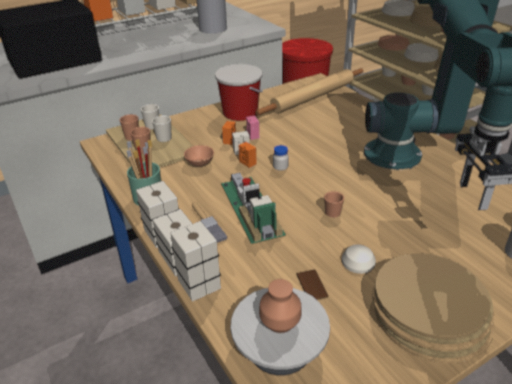

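View pics/top0.png

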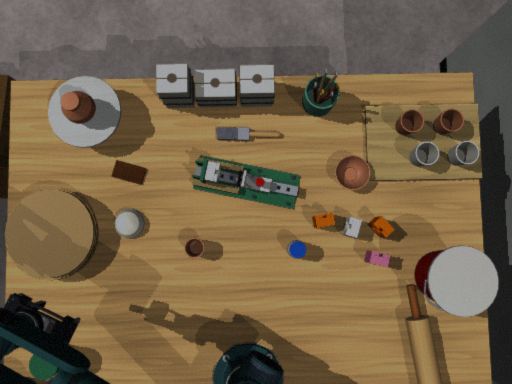

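Top view: the clamp is around (247,182) with the head on its left end and the knob at (260,182). The white loose half is at (353,228) between two orange decoys. Next I'll zoom in and build point clouds.

```bash
cat > h.py <<'E'
import numpy as np,cv2
def load(n):
    z=np.load(n); return z['im'],z['d'],z['mtx'],z['R'],z['t']
def cloud(n):
    im,d,K,R,t=load(n)
    v,u=np.mgrid[:384,:512]
    c=np.stack([(u-K[0,2])/K[0,0]*d,(v-K[1,2])/K[1,1]*d,d],-1)
    return im,(c-t)@R   # R^T(c-t)
def crop(im,u0,u1,v0,v1,s,name):
    cv2.imwrite(name,cv2.resize(im[v0:v1,u0:u1,::-1],None,fx=s,fy=s,interpolation=cv2.INTER_CUBIC))
E
python3 - <<'E'
from h import *
im,W=cloud('top0.npz')
crop(im,185,305,145,220,6,'pics/c1.png'); crop(im,300,410,195,275,6,'pics/c2.png')
im2,W2=cloud('scene0.npz')
crop(im2,205,305,110,250,4,'pics/c3.png')
for u,v in [(260,182),(353,224),(353,232),(324,220),(381,227),(377,259),(297,249),(220,100),(247,240)]: print(u,v,W[v,u].round(3))
print(W2[182,246],W2[137,240])
E
```

```text
260 182 [ 0.593 -0.049  0.085]
353 224 [ 0.462 -0.325  0.078]
353 232 [ 0.438 -0.326  0.068]
324 220 [ 0.476 -0.24   0.071]
381 227 [ 0.451 -0.409  0.074]
377 259 [ 0.357 -0.392  0.077]
297 249 [ 0.391 -0.155  0.077]
220 100 [0.846 0.067 0.084]
247 240 [ 0.419 -0.006 -0.005]
[ 0.60031035 -0.03428183  0.07798213] [ 0.4590194  -0.31633021  0.06023026]
```

View pics/c1.png

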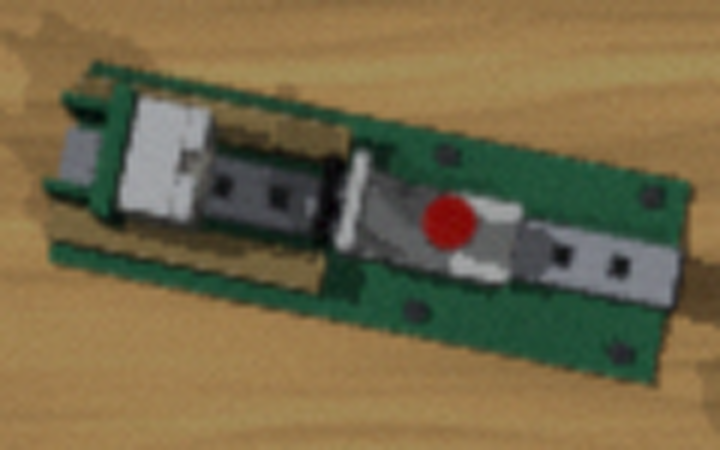

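View pics/c2.png

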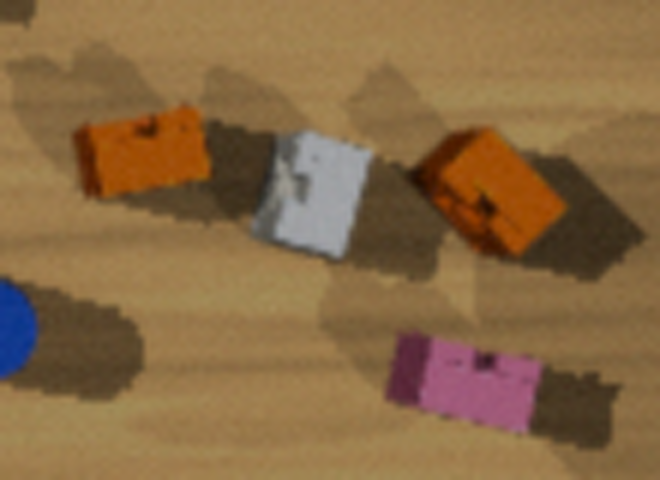

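View pics/c3.png

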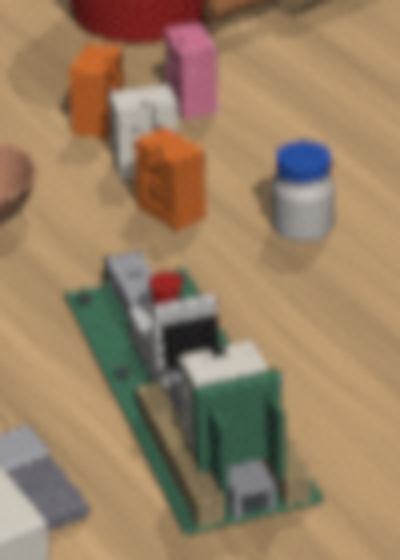

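```bash
python3 - <<'E'
from h import *
for n in ['top0.npz','scene0.npz']:
    im,W=cloud(n); hsv=cv2.cvtColor(im,cv2.COLOR_RGB2HSV)
    H,S,V=[hsv[...,i].astype(int) for i in range(3)]
    X,Y,Z=W[...,0],W[...,1],W[...,2]
    print(n)
    reg=(X>.5)&(X<.68)&(Y>-.2)&(Y<.2)
    g=reg&(H>60)&(H<95)&(S>80)
    for nm,m in [('plate',g&(Z<.02)),('head',g&(Z>.06))]:
        p=np.c_[X[m],Y[m]].astype(np.float32); print(nm,m.sum(),cv2.minAreaRect(p),Z[m].mean())
    red=reg&((H<8)|(H>172))&(S>150)&(Z>.05)
    print('knob',red.sum(),W[red].mean(0),W[red].max(0),W[red].min(0))
    w=reg&(S<50)&(V>120)&(Z>.08)
    print('back/plate top'); 
    ncc,lab,st,ce=cv2.connectedComponentsWithStats(w.astype(np.uint8))
    for i in range(1,ncc):
        if st[i,4]>15:
            m=lab==i; p=np.c_[X[m],Y[m]].astype(np.float32); print(st[i,4],cv2.minAreaRect(p),Z[m].mean())
    w=(X>.4)&(X<.5)&(Y>-.38)&(Y<-.27)&(S<50)&(Z>.064)
    p=np.c_[X[w],Y[w]].astype(np.float32); print('front',w.sum(),cv2.minAreaRect(p),Z[w].mean(),cv2.boxPoints(cv2.minAreaRect(p)))
E
```

```text
top0.npz
plate 1302 ((0.6033902764320374, -0.008285850286483765), (0.3195819854736328, 0.1070513054728508), 77.24825286865234) 0.006346995342058907
head 125 ((0.6113959550857544, 0.08379235863685608), (0.14494477212429047, 0.06196903809905052), 59.93524932861328) 0.09884179798293673
knob 56 [ 0.59460918 -0.047419    0.08309172] [ 0.60543385 -0.03721645  0.08984553] [ 0.58380622 -0.05855261  0.07704635]
back/plate top
203 ((0.6269605755805969, 0.09295250475406647), (0.0356241837143898, 0.05500585585832596), 78.10698699951172) 0.10301183629635599
34 ((0.6044042706489563, 0.000390494242310524), (0.006385210435837507, 0.04445523023605347), 77.80046844482422) 0.09373837692729874
front 219 ((0.45280975103378296, -0.3269116282463074), (0.03712835907936096, 0.05617337301373482), 73.18253326416016) 0.07222579333388472 [[ 0.42055324 -0.3365557 ]
 [ 0.47432414 -0.35280797]
 [ 0.48506626 -0.31726757]
 [ 0.43129537 -0.3010153 ]]
scene0.npz
plate 295 ((0.6351544857025146, -0.012226060032844543), (0.3062095642089844, 0.09982607513666153), 64.29084014892578) 0.0016352023412837123
head 276 ((0.6404163241386414, 0.13777267932891846), (0.0381772443652153, 0.05972803384065628), 75.57169342041016) 0.08391562904335514
knob 38 [ 0.59670626 -0.04039254  0.07708572] [ 0.60824519 -0.0303499   0.08241982] [ 0.58341652 -0.05634268  0.07208531]
back/plate top
58 ((0.6072651743888855, 0.006895416881889105), (0.015261650085449219, 0.048539381474256516), 79.8003921508789) 0.08637724757463916
148 ((0.6278787851333618, 0.09815098345279694), (0.048492152243852615, 0.055638235062360764), 76.30894470214844) 0.09892370479292903
front 72 ((0.4554698169231415, -0.3188571631908417), (0.044505901634693146, 0.05670693516731262), 71.71539306640625) 0.06711616000555574 [[ 0.42156634 -0.33109102]
 [ 0.47541013 -0.3488821 ]
 [ 0.4893733  -0.3066233 ]
 [ 0.4355295  -0.28883222]]
```

Clamp yaw comes out at about 78° from both cameras. The knob is near (0.595,-0.046), the back half near (0.627,0.093), and the front half near (0.453,-0.327) at yaw 73°. The distances match the given sizes. Now I'll move above the front half.

move_arm --increments '[[[1,-0.85,-1,0,0,0,0.3],[1,-0.85,-1,0,0,0,0.3],[1,-0.85,-1,0,0,0,0.3],[1,-0.85,-1,0,0,0,0.3]]]'

```text
time: 0.43
tool_pos: [0.2746, 0.363, 0.4041]
ee_rot: [-3.14, 0.003, 2.206]
wrist_force: [0.3, 1.2, 0.7]
width: 0.0938
```

```bash
cat >> h.py <<'E'
def rel(obs,x,y,z,yawdeg):
    from scipy.spatial.transform import Rotation as Ro
    p=np.array(obs['tool_pos']);R=Ro.from_euler('xyz',obs['ee_rot'])
    Rt=Ro.from_euler('xyz',[np.pi,0,np.radians(yawdeg)])
    s=R.inv().apply(np.array([x,y,z])-p)/0.1
    r=(R.inv()*Rt).as_rotvec()/(np.pi/2)
    print('t',round(float(obs['time']),2),'pos',p.round(4),'rot',np.degrees(obs['ee_rot']).round(2),'F',np.round(obs['wrist_force'],1),'w',round(float(obs['width']),4))
    print('shift',s.round(3),'turn',r.round(3))
E
cat > r.py <<'E'
import sys; from h import *; from bench import robot
rel(robot.get_obs(),*map(float,sys.argv[1:5]))
E
python3 r.py .453 -.327 .405 73
```

```text
t 0.43 pos [0.2746 0.363  0.4041] rot [-1.7988e+02  1.7000e-01  1.2639e+02] F [0.3 1.2 0.7] w 0.0938
shift [-6.612 -2.658  0.016] turn [-0.     0.002  0.593]
```

move_arm --increments '[[[1,-1,-0.4,0,0,0,0.25],[1,-1,-0.4,0,0,0,0.25],[1,-1,-0.4,0,0,0,0.25],[1,-1,-0.4,0,0,0,0.25]]]'

```text
time: 0.77
tool_pos: [0.3027, 0.2599, 0.4045]
ee_rot: [3.141, 0.002, 1.814]
wrist_force: [-0.2, 0.9, -0.9]
width: 0.094
```

move_arm --increments '[[[1,-1,0,0,0,0,0.25],[1,-1,0,0,0,0,0.25],[1,-1,0,0,0,0,0.25],[1,-1,0,0,0,0,0.25]]]'

```text
time: 1.1
tool_pos: [0.3276, 0.1644, 0.4044]
ee_rot: [3.141, 0.001, 1.423]
wrist_force: [-0.0, 0.0, 0.2]
width: 0.0938
```

```bash
python3 r.py .453 -.327 .405 73
```

```text
t 1.1 pos [0.3276 0.1644 0.4044] rot [1.7998e+02 4.0000e-02 8.1550e+01] F [-0.   0.   0.2] w 0.0938
shift [-4.676e+00  1.962e+00 -2.000e-03] turn [0.    0.    0.095]
```

move_arm --increments '[[[1,-1,0.42,0,0,0,0],[1,-1,0.42,0,0,0,0],[1,-1,0.42,0,0,0,0]]]'

```text
time: 1.35
tool_pos: [0.355, 0.0606, 0.4045]
ee_rot: [3.141, 0.0, 1.435]
wrist_force: [1.0, 0.4, -0.3]
width: 0.0943
```

move_arm --increments '[[[1,-1,0.42,0,0,0,0],[1,-1,0.42,0,0,0,0],[1,-1,0.42,0,0,0,0]]]'

```text
time: 1.6
tool_pos: [0.3831, -0.0453, 0.4043]
ee_rot: [3.141, 0.0, 1.432]
wrist_force: [0.5, 0.0, -0.1]
width: 0.094
```

move_arm --increments '[[[1,-1,0.42,0,0,0,0],[1,-1,0.42,0,0,0,0],[1,-1,0.42,0,0,0,0]]]'

```text
time: 1.85
tool_pos: [0.411, -0.1506, 0.404]
ee_rot: [-3.142, -0.0, 1.432]
wrist_force: [0.6, 0.4, 0.7]
width: 0.0941
```

move_arm --increments '[[[1,-1,0.42,0.3,0,0,0.09],[1,-1,0.42,0.3,0,0,0.09],[1,-1,0.42,0.3,0,0,0.09],[1,-1,0.42,0.3,0,0,0.09]]]'

```text
time: 2.18
tool_pos: [0.4389, -0.2564, 0.3709]
ee_rot: [-3.137, -0.001, 1.288]
wrist_force: [-1.1, -0.2, 0.1]
width: 0.0938
```

```bash
python3 r.py .453 -.327 .375 73; python3 - <<'E'
from h import *; from bench import robot
p=robot.camera_params('wrist'); im,d=robot.snapshot('wrist')
np.savez('w1.npz',im=im,d=d,**p); cv2.imwrite('pics/w1.png',im[:,:,::-1]); print(p)
E
```

```text
t 2.18 pos [ 0.4389 -0.2564  0.3709] rot [-1.7974e+02 -6.0000e-02  7.3810e+01] F [-1.1 -0.2  0.1] w 0.0938
shift [-0.638  0.332 -0.043] turn [-0.003 -0.001  0.009]
{'mtx': array([[297.31863964,   0.        , 256.25282424],
       [  0.        , 297.31863964, 189.42523561],
       [  0.        ,   0.        ,   1.        ]]), 'R': array([[ 0.95990465, -0.28027642, -0.00530905],
       [-0.26964801, -0.92835019,  0.25584347],
       [-0.07663555, -0.24415376, -0.96670364]]), 't': array([-0.48982098, -0.13747357,  0.32933414])}
```

View pics/w1.png

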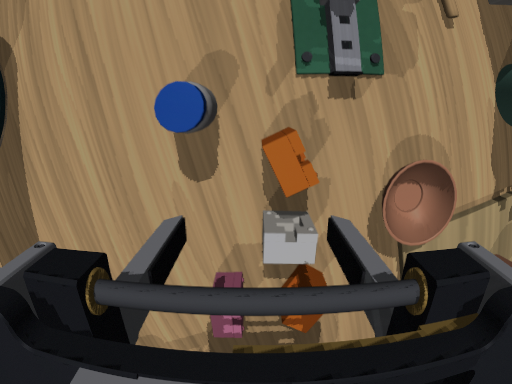

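The wrist picture shows the white half at (289,238), almost between the fingers with its cavity facing up in the image (clamp +x). I'll measure it from the wrist depth.

```bash
cat >> h.py <<'E'
def wcloud(n):
    im,d,K,R,t=load(n)
    v,u=np.mgrid[:384,:512]
    a=(u-K[0,2])/K[0,0]; b=(v-K[1,2])/K[1,1]; r=np.hypot(a,b)+1e-9
    c=np.stack([np.tan(r)*a/r*d,np.tan(r)*b/r*d,d],-1)
    return im,(c-t)@R
def proj(n,P):
    im,d,K,R,t=load(n); c=np.atleast_2d(P)@R.T+t
    rho=np.hypot(c[:,0],c[:,1]); th=np.arctan2(rho,c[:,2])
    return np.c_[K[0,2]+K[0,0]*th*c[:,0]/rho,K[1,2]+K[1,1]*th*c[:,1]/rho]
E
python3 - <<'E'
from h import *
im,W=wcloud('w1.npz'); hsv=cv2.cvtColor(im,cv2.COLOR_RGB2HSV)
S=hsv[...,1].astype(int);X,Y,Z=W[...,0],W[...,1],W[...,2]
crop(im,230,350,180,280,6,'pics/w1c.png')
w=(X>.4)&(X<.5)&(Y>-.38)&(Y<-.27)&(S<60)
for lo,hi in [(.066,.08),(.062,.085)]:
    m=w&(Z>lo)&(Z<hi); r=cv2.minAreaRect(np.c_[X[m],Y[m]].astype(np.float32)); print(m.sum(),r,Z[m].mean(),Z[m].std()); print(cv2.boxPoints(r))
E
```

```text
1590 ((0.45230555534362793, -0.32613199949264526), (0.03588688001036644, 0.05558689311146736), 72.53301239013672) 0.07165426825187042 0.0011591463317502787
[[ 0.42040783 -0.33490568]
 [ 0.4734316  -0.35159045]
 [ 0.48420328 -0.31735831]
 [ 0.43117952 -0.30067354]]
1681 ((0.452419251203537, -0.3256987929344177), (0.03647574782371521, 0.05575616657733917), 72.88829803466797) 0.07123955358161359 0.0020844810701277482
[[ 0.42040902 -0.3349266 ]
 [ 0.473697   -0.35133207]
 [ 0.48442948 -0.31647098]
 [ 0.4311415  -0.30006552]]
```

View pics/w1c.png

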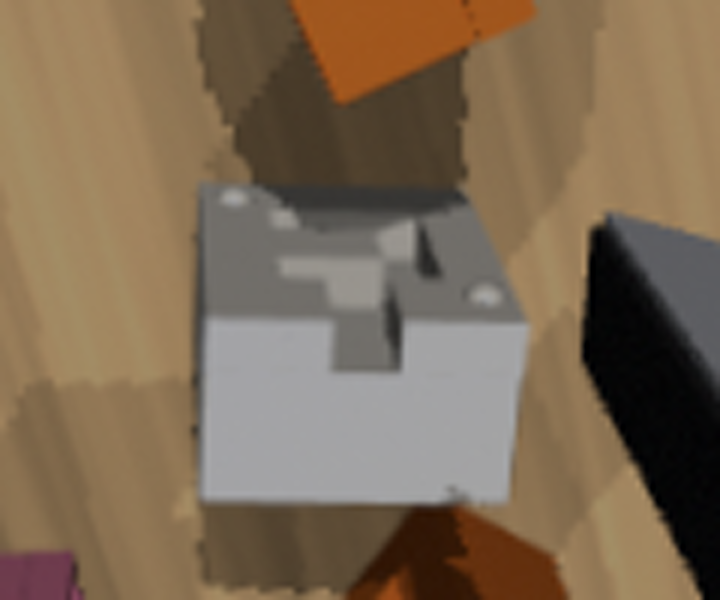

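```bash
python3 r.py .4523 -.326 .275 72.7
```

```text
t 2.23 pos [ 0.4386 -0.2544  0.372 ] rot [-1.7976e+02 -1.5000e-01  7.3870e+01] F [-0.3  0.5 -0.1] w 0.0941
shift [-0.652  0.335  0.967] turn [-0.003 -0.002  0.013]
```

move_arm --increments '[[[1,-0.65,0.33,0,-0.002,-0.001,0.013],[1,-0.65,0.33,0.3,-0.002,-0.001,0.013],[1,-0.65,0.33,0.7,-0.002,-0.001,0.013],[1,-0.65,0.33,0.95,-0.002,-0.001,0.013],[1,-0.65,0.33,0.95,-0.002,-0.001,0.013],[1,-0.65,0.33,0.95,-0.002,-0.001,0.013]]]'

```text
time: 2.73
tool_pos: [0.4515, -0.3232, 0.2786]
ee_rot: [3.141, -0.001, 1.271]
wrist_force: [-0.5, 1.1, 0.4]
width: 0.094
```

```bash
python3 r.py .4523 -.326 .225 72.7
```

```text
t 2.73 pos [ 0.4515 -0.3232  0.2786] rot [ 1.7999e+02 -5.0000e-02  7.2850e+01] F [-0.5  1.1  0.4] w 0.094
shift [-0.025  0.015  0.536] turn [ 0.    -0.001  0.002]
```

move_arm --increments '[[[1,-0.01,0.01,0.25,0,0,0],[1,-0.01,0.01,0.5,0,0,0],[1,-0.01,0.01,0.5,0,0,0],[1,-0.01,0.01,0.5,0,0,0]]]'

```text
time: 3.07
tool_pos: [0.4525, -0.3257, 0.2314]
ee_rot: [3.137, 0.002, 1.27]
wrist_force: [-0.1, -0.0, 0.7]
width: 0.0939
```

```bash
python3 r.py .4523 -.326 .225 72.7
```

```text
t 3.07 pos [ 0.4525 -0.3257  0.2314] rot [1.7975e+02 9.0000e-02 7.2770e+01] F [-0.1 -0.   0.7] w 0.0939
shift [-0.003 -0.001  0.064] turn [0.003 0.001 0.001]
```

move_arm --increments '[[[0.5,0,0,0,0,0,0],[0.5,0,0,0,0,0,0],[0.5,0,0,0,0,0,0],[0.5,0,0,0,0,0,0],[0.5,0,0,0,0,0,0],[0.5,0,0,0,0,0,0]]]'

```text
time: 3.57
tool_pos: [0.4519, -0.3266, 0.2301]
ee_rot: [3.137, 0.002, 1.268]
wrist_force: [3.3, -0.5, 1.0]
width: 0.0572
```

```bash
python3 r.py .4523 -.326 .225 72.7
```

```text
t 3.57 pos [ 0.4519 -0.3266  0.2301] rot [1.7976e+02 1.0000e-01 7.2660e+01] F [ 3.3 -0.5  1. ] w 0.0572
shift [0.007 0.002 0.051] turn [ 0.003  0.001 -0.   ]
```

move_arm --increments '[[[0,0,0,0,0,0,0],[0,0,0,0,0,0,0],[0,0,0,0,0,0,0],[0,0,0,0,0,0,0]]]'

```text
time: 3.9
tool_pos: [0.4521, -0.3266, 0.2302]
ee_rot: [3.137, 0.002, 1.268]
wrist_force: [1.7, -0.0, 1.7]
width: 0.056
```

move_arm --increments '[[[0,0,0,-0.4,0,0,0],[0,0,0,-0.9,0,0,0],[0,0,0,-0.9,0,0,0],[0,0,0,-0.9,0,0,0]]]'

```text
time: 4.23
tool_pos: [0.4521, -0.3268, 0.3235]
ee_rot: [3.132, 0.005, 1.268]
wrist_force: [0.6, -0.1, -1.7]
width: 0.0561
```

```bash
python3 r.py .615 .03 .32 78; python3 - <<'E'
from h import *; from bench import robot
p=robot.camera_params('wrist'); im,d=robot.snapshot('wrist')
np.savez('w2.npz',im=im,d=d,**p); cv2.imwrite('pics/w2.png',im[:,:,::-1])
E
```

```text
t 4.23 pos [ 0.4521 -0.3268  0.3235] rot [179.44   0.28  72.67] F [ 0.6 -0.1 -1.7] w 0.0561
shift [3.892 0.492 0.021] turn [ 0.006  0.003 -0.059]
```

View pics/w2.png

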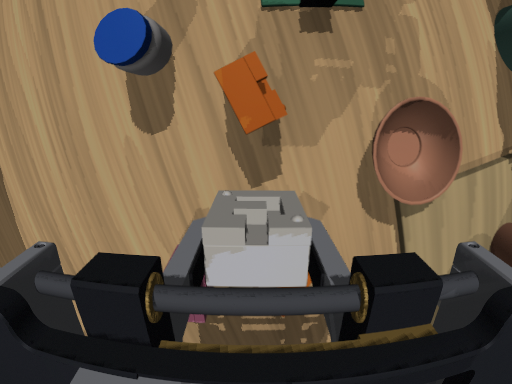

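move_arm --increments '[[[0,0.2,0.03,-0.4,0,0,0],[0,0.6,0.1,-0.5,0,0,0],[0,1,0.16,-0.5,0,0,0],[0,1,0.16,-0.5,0,0,0]]]'

```text
time: 4.62
tool_pos: [0.4984, -0.2302, 0.3675]
ee_rot: [3.141, -0.004, 1.275]
wrist_force: [-0.4, -0.6, -1.8]
width: 0.0557
```

move_arm --increments '[[[0,0.4,0.06,0,0.006,0.003,-0.03],[0,0.7,0.12,0,0.006,0.003,-0.06],[0,1,0.16,0,0.006,0.003,-0.06],[0,1,0.16,0,0.006,0.003,-0.06]]]'

```text
time: 4.95
tool_pos: [0.5426, -0.1405, 0.3652]
ee_rot: [-3.129, -0.008, 1.368]
wrist_force: [-0.4, -0.2, -1.3]
width: 0.0556
```

move_arm --increments '[[[0,0.4,0.03,0,0,0,0],[0,0.7,0.05,0,0,0,0],[0,1,0.07,0,0,0,0],[0,1,0.07,0,0,0,0],[0,1,0.07,0,0,0,0]]]'

```text
time: 5.37
tool_pos: [0.5688, -0.0475, 0.3664]
ee_rot: [-3.129, -0.002, 1.365]
wrist_force: [-0.0, -0.4, -1.9]
width: 0.0554
```

```bash
python3 r.py .619 .057 .36 77.5; python3 - <<'E'
from h import *; from bench import robot
p=robot.camera_params('wrist'); im,d=robot.snapshot('wrist')
np.savez('w3.npz',im=im,d=d,**p); cv2.imwrite('pics/w3.png',im[:,:,::-1])
E
```

```text
t 5.37 pos [ 0.5688 -0.0475  0.3664] rot [-1.793e+02 -1.400e-01  7.822e+01] F [-0.  -0.4 -1.9] w 0.0554
shift [1.125 0.279 0.063] turn [-0.008 -0.002  0.008]
```

View pics/w3.png

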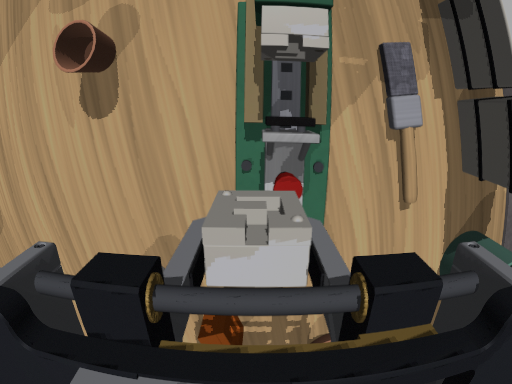

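The view shows the back half at the top (295,35), the jaw plate at (292,135) and the knob at (288,187). Next I'll fit the clamp from the wrist depth.

```bash
python3 - <<'E'
from h import *
im,W=wcloud('w3.npz'); hsv=cv2.cvtColor(im,cv2.COLOR_RGB2HSV)
H,S,V=[hsv[...,i].astype(int) for i in range(3)];X,Y,Z=W[...,0],W[...,1],W[...,2]
reg=(X>.5)&(X<.68)&(Y>-.1)&(Y<.2)
def rect(nm,m):
    r=cv2.minAreaRect(np.c_[X[m],Y[m]].astype(np.float32)); print(nm,m.sum(),np.round(r[0],4),np.round(r[1],4),round(r[2],2),'z',Z[m].mean().round(4),Z[m].std().round(4))
    return r
gr=reg&(S<60)
vv=np.mgrid[:384,:512][0]
rect('backtop',gr&(Z>.098)&(Z<.11)&(vv<60)&(Y>.06)&(V>150))
rect('plate',gr&(Z>.088)&(vv>120)&(vv<145))
red=reg&((H<8)|(H>172))&(S>150)&(Z>.05); print('knob',red.sum(),W[red].mean(0),Z[red].max(),X[red].min(),X[red].max(),Y[red].max())
tube=gr&(Z>.026)&(Z<.036)&(Y<.08)&(vv<115); rect('tube',tube)
g=reg&(H>60)&(H<95)&(S>80)&(Z<.02); rect('base',g)
# held half top
h=(Z>.17)&(Z<.25)&(S<60)&(vv>190)&(vv<285)&(np.abs(np.mgrid[:384,:512][1]-257)<52)
m=h&(Z>np.percentile(Z[h],60)-.004); print(np.percentile(Z[h],[5,25,50,75,95]))
z0=np.percentile(Z[h],75); m=h&(abs(Z-z0)<.005); rect('held',m)
# edges of tube/backtop by row: midpoint in world
for v in range(14,40,6):
    r=gr[v]&(Z[v]>.098)&(V[v]>120); i=np.where(r)[0]
    if len(i): print(v,i.min(),i.max(),W[v,i.min()].round(4),W[v,i.max()].round(4))
E
```

```text
backtop 2344 [0.6259 0.093 ] [0.0352 0.0555] 77.37 z 0.1029 0.0007
plate 556 [0.6012 0.0025] [0.0215 0.0557] 59.57 z 0.0991 0.0398
knob 438 [ 0.59443532 -0.04192267  0.08078329] 0.14281339125664072 0.5810550388625166 0.6060433137457791 -0.03398835049318079
tube 1419 [0.6237 0.0477] [0.061 0.05 ] 79.35 z 0.0309 0.0011
base 5226 [0.6105 0.029 ] [0.2497 0.1088] 77.37 z 0.0059 0.0008
[0.17786475 0.20106094 0.20788544 0.20844895 0.20910538]
held 5797 [ 0.5661 -0.0453] [0.0359 0.0556] 77.3 z 0.2081 0.0009
14 262 327 [0.6014 0.1079 0.1031] [0.6548 0.0993 0.1034]
20 262 327 [0.6004 0.1031 0.1013] [0.6539 0.0943 0.1019]
26 262 328 [0.5991 0.097  0.1039] [0.6533 0.0886 0.1027]
32 262 327 [0.598  0.092  0.1033] [0.6513 0.0835 0.1023]
38 261 328 [0.5962 0.0873 0.1022] [0.6507 0.078  0.1031]
```

```bash
python3 r.py .6161 .0491 .35 77.4
```

```text
t 5.42 pos [ 0.5687 -0.0485  0.3669] rot [-1.7935e+02 -1.2000e-01  7.8120e+01] F [-1.2 -0.2 -1.1] w 0.0562
shift [1.052 0.265 0.168] turn [-0.007 -0.001  0.008]
```

move_arm --increments '[[[0,0.3,0.1,0,-0.007,-0.001,0.008],[0,0.7,0.2,0,-0.007,-0.001,0.008],[0,1,0.26,0.1,-0.007,-0.001,0.008],[0,1,0.26,0.16,-0.007,-0.001,0.008],[0,1,0.26,0.16,-0.007,-0.001,0.008],[0,1,0.26,0.16,-0.007,-0.001,0.008]]]'

```text
time: 5.92
tool_pos: [0.6147, 0.0426, 0.3521]
ee_rot: [3.14, 0.0, 1.349]
wrist_force: [-0.6, 0.6, -1.8]
width: 0.0555
```

```bash
cat > look.py <<'E'
import sys
from h import *; from bench import robot
n=sys.argv[1]
p=robot.camera_params('wrist'); im,d=robot.snapshot('wrist')
np.savez(n+'.npz',im=im,d=d,**p); cv2.imwrite(f'pics/{n}.png',im[:,:,::-1])
E
cat > fit.py <<'E'
import sys
from h import *
n=sys.argv[1]; zh=float(sys.argv[2])
im,W=wcloud(n+'.npz'); hsv=cv2.cvtColor(im,cv2.COLOR_RGB2HSV)
H,S,V=[hsv[...,i].astype(int) for i in range(3)];X,Y,Z=W[...,0],W[...,1],W[...,2]
def rect(nm,m):
    k,lab,st,_=cv2.connectedComponentsWithStats(m.astype(np.uint8)); i=1+st[1:,4].argmax(); m=lab==i
    r=cv2.minAreaRect(np.c_[X[m],Y[m]].astype(np.float32)); print(nm,m.sum(),np.round(r[0],4),np.round(r[1],4),round(r[2],2),'z',Z[m].mean().round(4),Z[m].std().round(4),'px',st[i,:4])
    return np.array(r[0])
b=rect('back',(S<60)&(V>110)&(abs(Z-.103)<.006)&(X>.55)&(X<.68)&(Y>.05)&(Y<.14))
f=rect('held',(S<60)&(V>110)&(abs(Z-zh)<.007)&(X>.53)&(X<.7)&(Y>-.08)&(Y<.1))
a=np.radians(77.4); dxy=b-f; print('clamp dx',dxy@[np.cos(a),np.sin(a)],'dy',dxy@[-np.sin(a),np.cos(a)])
E
python3 look.py w4; python3 fit.py w4 .192;python3 r.py .6161 .0491 .30 77.4
```

```text
back 3074 [0.6257 0.0934] [0.0363 0.0561] 77.31 z 0.1029 0.0007 px [221 118  73  47]
held 6421 [0.6139 0.0438] [0.0377 0.0562] 77.04 z 0.1935 0.0017 px [202 218 110  69]
clamp dx 0.05096740192732341 dy -0.0007501697046151598
t 5.97 pos [0.6148 0.0424 0.3531] rot [ 1.7982e+02 -2.0000e-02  7.7230e+01] F [-0.2  0.2 -2.2] w 0.0561
shift [ 0.069 -0.003  0.531] turn [ 0.002 -0.    -0.002]
```

View pics/w4.png

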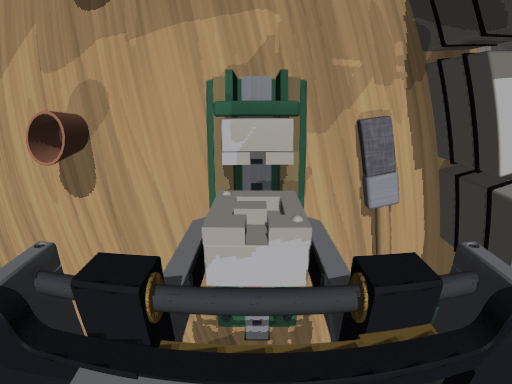

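move_arm --increments '[[[0,0.04,0.007,0.2,0.001,0,-0.001],[0,0.04,0.007,0.4,0.001,0,-0.001],[0,0.04,0.007,0.6,0.001,0,-0.001],[0,0.04,0.007,0.7,0.001,0,-0.001],[0,0.04,0.007,0.7,0.001,0,-0.001],[0,0.04,0.007,0.7,0.001,0,-0.001]]]'

```text
time: 6.47
tool_pos: [0.6169, 0.0469, 0.2842]
ee_rot: [3.139, -0.002, 1.35]
wrist_force: [-0.5, -0.1, -2.0]
width: 0.0559
```

```bash
python3 look.py w5; python3 fit.py w5 .125;python3 r.py .6161 .0491 .263 77.4
```

```text
back 4612 [0.6272 0.0986] [0.0255 0.0562] 77.22 z 0.1029 0.0006 px [205 130 102  46]
held 6346 [0.6161 0.0477] [0.0373 0.0561] 76.75 z 0.1256 0.0014 px [202 221 110  66]
clamp dx 0.0520952210629142 dy 0.0002637840458145826
t 6.52 pos [0.6172 0.0472 0.2853] rot [ 1.7971e+02 -1.2000e-01  7.7380e+01] F [-0.2 -0.  -1.6] w 0.0558
shift [ 0.016 -0.016  0.223] turn [ 0.003 -0.001 -0.   ]
```

View pics/w5.png

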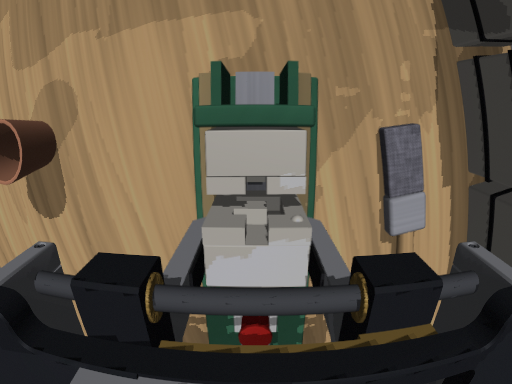

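move_arm --increments '[[[0,0,0,0.1,0.003,-0.001,0],[0,0,0,0.2,0.003,-0.001,0],[0,0,0,0.21,0.003,-0.001,0],[0,0,0,0.21,0.003,-0.001,0],[0,0,0,0.21,0.003,-0.001,0]]]'

```text
time: 6.93
tool_pos: [0.617, 0.0481, 0.2628]
ee_rot: [-3.14, -0.0, 1.352]
wrist_force: [0.6, 0.0, -0.9]
width: 0.0558
```

```bash
python3 r.py .6169 .0475 .261 77.4
```

```text
t 6.93 pos [0.617  0.0481 0.2628] rot [-1.7989e+02 -1.0000e-02  7.7450e+01] F [ 0.6  0.  -0.9] w 0.0558
shift [-0.006  0.     0.018] turn [-0.001 -0.     0.001]
```

move_arm --increments '[[[0,0.03,0,0,0,0,0],[0,0.06,0,0,0,0,0],[0,0.08,0,0,0,0,0],[0,0.08,0,0,0,0,0],[0,0.08,0,0,0,0,0]]]'

```text
time: 7.35
tool_pos: [0.6189, 0.0561, 0.2631]
ee_rot: [-3.14, -0.0, 1.352]
wrist_force: [-0.6, -0.4, -1.9]
width: 0.0557
```

```bash
python3 look.py w6; python3 r.py .619 .0569 .261 77.4
```

```text
t 7.4 pos [0.6188 0.056  0.263 ] rot [-1.7992e+02 -1.0000e-02  7.7460e+01] F [-0.4  0.2 -1.4] w 0.0557
shift [ 0.009 -0.     0.02 ] turn [-0.001 -0.     0.001]
```

View pics/w6.png

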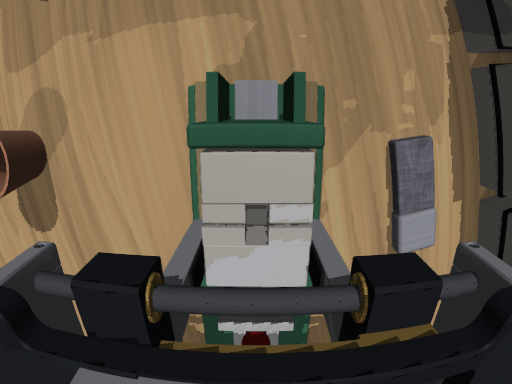

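move_arm --increments '[[[0,0,0,0.01,0,0,0],[0,0,0,0.02,0,0,0],[0,0,0,0.02,0,0,0]]]'

```text
time: 7.65
tool_pos: [0.6188, 0.0558, 0.2611]
ee_rot: [-3.14, -0.0, 1.352]
wrist_force: [0.0, -0.7, -1.5]
width: 0.0557
```

```bash
python3 r.py .619 .0569 .261 77.4; python3 - <<'E'
from h import *
im,W=wcloud('w6.npz'); crop(im,190,325,140,295,4,'pics/w6c.png')
E
```

```text
t 7.65 pos [0.6188 0.0558 0.2611] rot [-1.7993e+02 -2.0000e-02  7.7440e+01] F [ 0.  -0.7 -1.5] w 0.0557
shift [ 0.011 -0.001  0.001] turn [-0.001 -0.     0.   ]
```

View pics/w6c.png

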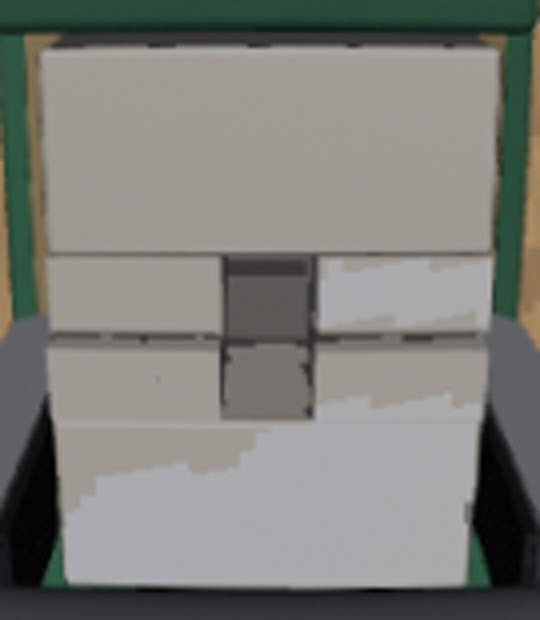

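move_arm --increments '[[[0,0.01,0,0.01,0,0,0],[0,0.01,0,0.01,0,0,0],[0,0.01,0,0.01,0,0,0]]]'

```text
time: 7.9
tool_pos: [0.6189, 0.0562, 0.2611]
ee_rot: [-3.141, 0.001, 1.351]
wrist_force: [-3.4, -2.7, 6.0]
width: 0.056
```

```bash
python3 r.py .619 .0569 .261 77.4
```

```text
t 7.9 pos [0.6189 0.0562 0.2611] rot [-1.7995e+02  7.0000e-02  7.7420e+01] F [-3.4 -2.7  6. ] w 0.056
shift [ 0.007 -0.001  0.001] turn [-0.001  0.001  0.   ]
```

move_arm --increments '[[[0.7,0,0,0,0,0,0],[0.9,0,0,0,0,0,0],[1,0,0,0,0,0,0],[1,0,0,0,0,0,0],[1,0,0,0,0,0,0],[1,0,0,0,0,0,0]]]'

```text
time: 8.4
tool_pos: [0.619, 0.0569, 0.2597]
ee_rot: [-3.14, -0.0, 1.352]
wrist_force: [-0.0, -0.3, -0.4]
width: 0.0918
```

move_arm --increments '[[[1,0,0,-0.3,0,0,0],[1,0,0,-0.7,0,0,0],[1,0,0,-1,0,0,0],[1,0,0,-1,0,0,0]]]'

```text
time: 8.73
tool_pos: [0.6202, 0.0569, 0.369]
ee_rot: [3.128, -0.004, 1.352]
wrist_force: [1.3, 0.4, 1.4]
width: 0.094
```

move_arm --increments '[[[1,-0.3,0,0,0,0,0],[1,-0.7,0,0,0,0,0],[1,-1,0,0,0,0,0],[1,-1,0,0,0,0,0],[1,-1,0,0,0,0,0]]]'

```text
time: 9.15
tool_pos: [0.5971, -0.0422, 0.3595]
ee_rot: [-3.14, -0.001, 1.349]
wrist_force: [0.1, 0.6, 0.4]
width: 0.0938
```

```bash
python3 r.py .594 -.046 .36 77.4; python3 look.py w7; python3 - <<'E'
from h import *
im,W=wcloud('w7.npz'); hsv=cv2.cvtColor(im,cv2.COLOR_RGB2HSV)
H,S,V=[hsv[...,i].astype(int) for i in range(3)];X,Y,Z=W[...,0],W[...,1],W[...,2]
red=((H<8)|(H>172))&(S>150)&(Z>.07)&(Z<.095)&(X>.56)&(X<.64)&(Y<0)&(Y>-.09)
P=np.c_[X[red],Y[red]].astype(np.float32)
print('knob',red.sum(),W[red].mean(0),cv2.minEnclosingCircle(P),np.median(Z[red]))
crop(im,150,360,100,300,4,'pics/w7c.png') 
E
```

```text
t 9.15 pos [ 0.5971 -0.0422  0.3595] rot [-1.7989e+02 -4.0000e-02  7.7280e+01] F [0.1 0.6 0.4] w 0.0938
shift [-0.044 -0.022 -0.005] turn [-0.001 -0.    -0.001]
knob 655 [ 0.59352662 -0.0462289   0.08271611] ((0.5933836102485657, -0.046874355524778366), 0.013480338267982006) 0.0828353985582175
```

View pics/w7.png

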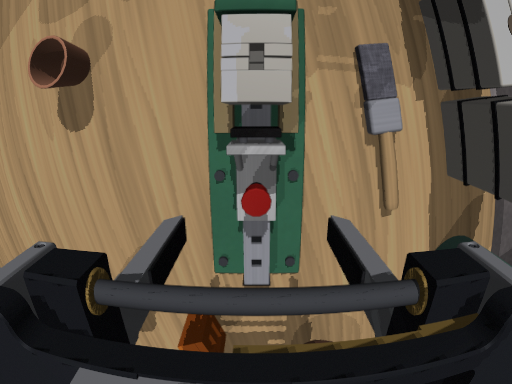

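```bash
python3 r.py .5935 -.0466 .30 77.4
```

```text
t 9.2 pos [ 0.5974 -0.0412  0.3596] rot [-1.7989e+02 -6.0000e-02  7.7370e+01] F [-0.5 -0.3 -0.4] w 0.0938
shift [-0.062 -0.025  0.596] turn [-0.001 -0.001 -0.   ]
```

move_arm --increments '[[[1,-0.06,-0.025,0.3,0,0,0],[1,-0.06,-0.025,0.6,0,0,0],[1,-0.06,-0.025,0.6,0,0,0],[1,-0.06,-0.025,0.6,0,0,0]]]'

```text
time: 9.53
tool_pos: [0.5932, -0.0449, 0.2978]
ee_rot: [-3.135, -0.001, 1.353]
wrist_force: [0.2, -0.7, 1.5]
width: 0.0941
```

```bash
python3 r.py .5935 -.0466 .243 77.4;python3 look.py w8; python3 - <<'E'
from h import *
im,W=wcloud('w8.npz'); hsv=cv2.cvtColor(im,cv2.COLOR_RGB2HSV)
H,S,V=[hsv[...,i].astype(int) for i in range(3)];X,Y,Z=W[...,0],W[...,1],W[...,2]
red=((H<8)|(H>172))&(S>150)&(Z>.07)&(Z<.095)&(X>.56)&(X<.64)&(Y<0)&(Y>-.09)
P=np.c_[X[red],Y[red]].astype(np.float32)
print('knob',red.sum(),W[red].mean(0),cv2.minEnclosingCircle(P),np.median(Z[red]))
E
```

```text
t 9.53 pos [ 0.5932 -0.0449  0.2978] rot [-1.7961e+02 -3.0000e-02  7.7530e+01] F [ 0.2 -0.7  1.5] w 0.0941
shift [-0.017  0.01   0.548] turn [-0.004 -0.     0.001]
knob 1090 [ 0.59388683 -0.04614314  0.08260082] ((0.5936617255210876, -0.047135043889284134), 0.013739131391048431) 0.08283159914838942
```

View pics/w8.png

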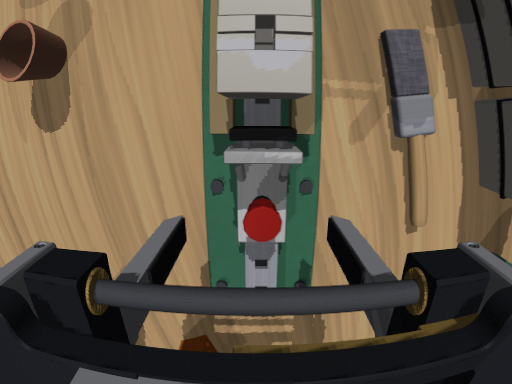

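Knob confirmed at (0.5937,-0.0468). Now I'll descend.

move_arm --increments '[[[1,-0.015,0.01,0.25,-0.002,0,0],[1,-0.015,0.01,0.5,-0.002,0,0],[1,-0.015,0.01,0.55,-0.002,0,0],[1,-0.015,0.01,0.55,-0.002,0,0],[1,-0.015,0.01,0.55,-0.002,0,0]]]'

```text
time: 10.0
tool_pos: [0.5949, -0.0475, 0.2469]
ee_rot: [3.137, -0.0, 1.352]
wrist_force: [-0.6, 1.0, 1.0]
width: 0.0939
```

```bash
python3 r.py .5937 -.0468 .243 77.4
```

```text
t 10.0 pos [ 0.5949 -0.0475  0.2469] rot [ 1.7975e+02 -3.0000e-02  7.7470e+01] F [-0.6  1.   1. ] w 0.0939
shift [ 0.004 -0.014  0.039] turn [ 0.003 -0.     0.001]
```

move_arm --increments '[[[1,0.004,-0.01,0.03,0.002,0,0],[0.4,0.004,-0.01,0.03,0.002,0,0],[0.4,0.004,-0.01,0.03,0.002,0,0],[0.4,0.004,-0.01,0.03,0.002,0,0],[0.4,0.004,-0.01,0.03,0.002,0,0],[0.4,0.004,-0.01,0.03,0.002,0,0],[0.4,0.004,-0.01,0.03,0.002,0,0]]]'

```text
time: 10.58
tool_pos: [0.5933, -0.0472, 0.242]
ee_rot: [-3.14, -0.0, 1.352]
wrist_force: [-0.1, 0.1, 0.0]
width: 0.0573
```

```bash
python3 r.py .5937 -.0468 .243 77.4;python3 look.py w9
```

```text
t 10.58 pos [ 0.5933 -0.0472  0.242 ] rot [-1.7992e+02 -1.0000e-02  7.7440e+01] F [-0.1  0.1  0. ] w 0.0573
shift [ 0.005  0.003 -0.01 ] turn [-0.001 -0.     0.   ]
```

View pics/w9.png

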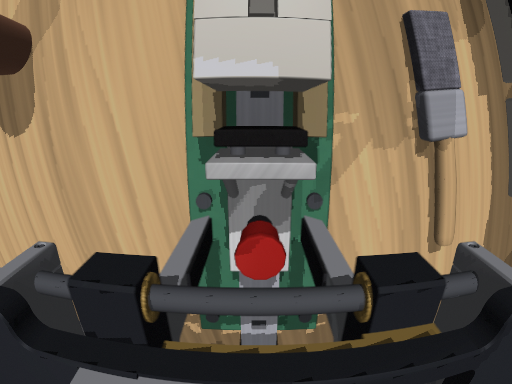

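Knob centred between the fingers. Closing.

move_arm --increments '[[[0,0,0,0,0,0,0],[0,0,0,0,0,0,0],[0,0,0,0,0,0,0],[0,0,0,0,0,0,0],[0,0,0,0,0,0,0],[0,0,0,0,0,0,0],[0,0,0,0,0,0,0],[0,0,0,0,0,0,0]]]'

```text
time: 11.3
tool_pos: [0.5942, -0.0475, 0.242]
ee_rot: [3.139, -0.0, 1.351]
wrist_force: [5.1, -0.1, -2.5]
width: 0.0268
```

```bash
python3 r.py .5937 -.0468 .243 77.4;python3 look.py w10
```

```text
t 11.3 pos [ 0.5942 -0.0475  0.242 ] rot [ 1.7987e+02 -2.0000e-02  7.7430e+01] F [ 5.1 -0.1 -2.5] w 0.0268
shift [ 0.005 -0.006 -0.01 ] turn [ 0.001 -0.     0.   ]
```

View pics/w10.png

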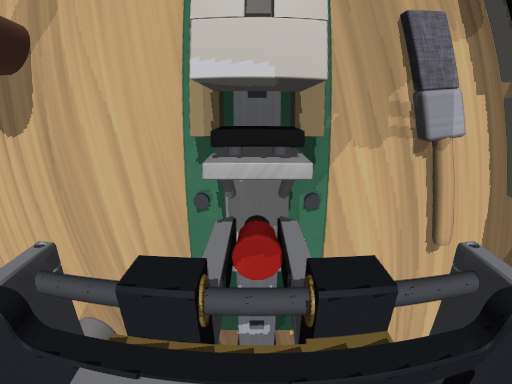

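move_arm --increments '[[[0,0,0.005,0,0,0,0],[0,0,0.005,0,0,0,0],[0,0,0.005,0,0,0,0],[0,0,0.005,0,0,0,0]]]'

```text
time: 11.68
tool_pos: [0.5944, -0.0475, 0.242]
ee_rot: [3.14, -0.0, 1.352]
wrist_force: [5.2, -0.3, -4.0]
width: 0.0266
```

```bash
python3 r.py .5937 -.0468 .243 77.4
```

```text
t 11.68 pos [ 0.5944 -0.0475  0.242 ] rot [ 1.7993e+02 -2.0000e-02  7.7440e+01] F [ 5.2 -0.3 -4. ] w 0.0266
shift [ 0.005 -0.008 -0.01 ] turn [ 0.001 -0.     0.   ]
```

move_arm --increments '[[[0,0,0.005,-0.03,0,0,0],[0,0,0.005,-0.06,0,0,0],[0,0,0.005,-0.1,0,0,0],[0,0,0.005,-0.13,0,0,0],[0,0,0.005,-0.13,0,0,0],[0,0,0.005,-0.13,0,0,0]]]'

```text
time: 12.18
tool_pos: [0.5946, -0.0475, 0.2531]
ee_rot: [-3.141, -0.0, 1.352]
wrist_force: [8.7, -1.3, -9.8]
width: 0.0264
```

```bash
python3 r.py .5937 -.0468 .243 77.4;python3 look.py w11; python3 - <<'E'
from h import *
for n in ['w10','w11']:
    im,W=wcloud(n+'.npz'); hsv=cv2.cvtColor(im,cv2.COLOR_RGB2HSV)
    H,S,V=[hsv[...,i].astype(int) for i in range(3)];X,Y,Z=W[...,0],W[...,1],W[...,2]
    red=((H<8)|(H>172))&(S>150)&(Z>.07)&(Z<.12)&(X>.56)&(X<.64)&(Y<0)&(Y>-.09)
    print('knob top',red.sum(),np.percentile(Z[red],[50,75,90]))
E
```

```text
t 12.18 pos [ 0.5946 -0.0475  0.2531] rot [-1.7996e+02 -2.0000e-02  7.7440e+01] F [ 8.7 -1.3 -9.8] w 0.0264
shift [ 0.005 -0.011  0.101] turn [-0. -0.  0.]
knob top 1998 [0.08274074 0.08319766 0.08358463]
knob top 2260 [0.09367326 0.09415836 0.09455581]
```

View pics/w11.png

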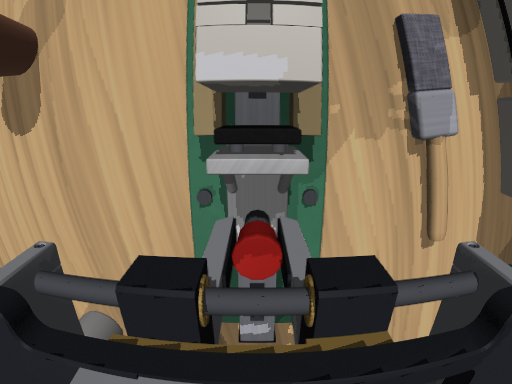

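move_arm --increments '[[[0,0.03,0.01,-0.01,0,0,0],[0,0.07,0.01,-0.01,0,0,0],[0,0.11,0.01,-0.01,0,0,0],[0,0.15,0.01,-0.01,0,0,0],[0,0.15,0.01,-0.01,0,0,0]]]'

```text
time: 12.65
tool_pos: [0.5984, -0.0331, 0.2534]
ee_rot: [-3.138, 0.001, 1.352]
wrist_force: [5.8, -2.0, -9.4]
width: 0.0266
```

```bash
python3 r.py .60025 -.0175 .243 77.4;python3 look.py w12
```

```text
t 12.65 pos [ 0.5984 -0.0331  0.2534] rot [-1.798e+02  6.000e-02  7.744e+01] F [ 5.8 -2.  -9.4] w 0.0266
shift [ 0.156 -0.015  0.104] turn [-0.002  0.001  0.   ]
```

View pics/w12.png

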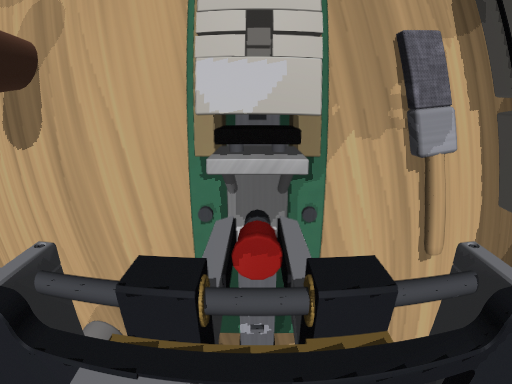

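move_arm --increments '[[[0,0.04,0.005,-0.01,0,0,0],[0,0.08,0.005,-0.01,0,0,0],[0,0.11,0.005,-0.01,0,0,0],[0,0.14,0.005,-0.01,0,0,0],[0,0.155,0.005,-0.01,0,0,0],[0,0.155,0.005,-0.01,0,0,0],[0,0.155,0.005,-0.01,0,0,0]]]'

```text
time: 13.28
tool_pos: [0.6018, -0.0196, 0.2539]
ee_rot: [-3.137, 0.005, 1.351]
wrist_force: [3.6, -5.6, -10.3]
width: 0.0266
```

```bash
python3 r.py .60025 -.0175 .243 77.4;python3 look.py w13
```

```text
t 13.28 pos [ 0.6018 -0.0196  0.2539] rot [-179.71    0.28   77.39] F [  3.6  -5.6 -10.3] w 0.0266
shift [ 0.018 -0.019  0.109] turn [-0.003  0.003 -0.   ]
```

View pics/w13.png

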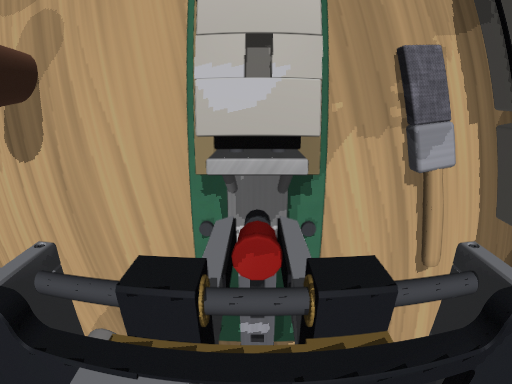

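```bash
cat > gp.py <<'E'
from h import *; from bench import robot
from scipy.spatial.transform import Rotation as Ro
def gp(p,deg): return np.array(p)+Ro.from_euler('xyz',deg,degrees=True).apply([0,0,.18])
a=np.radians(77.3); C=np.array([[np.cos(a),np.sin(a),0],[-np.sin(a),np.cos(a),0],[0,0,1]])
g0=gp([.5944,-.0475,.242],[179.93,-.02,77.44])
o=robot.get_obs(); g=gp(o['tool_pos'],np.degrees(o['ee_rot']))
print('t',round(float(o['time']),2),'clamp-travel',(C@(g-g0)*1e3).round(2),'Fclamp',(C@o['wrist_force']).round(1),'w',round(float(o['width']),4),'rot',np.degrees(o['ee_rot']).round(2))
E
python3 gp.py
```

```text
t 13.33 clamp-travel [27.91  0.08 11.93] Fclamp [ -5.7  -4.5 -10.3] w 0.0267 rot [-179.72    0.27   77.39]
```

move_arm --increments '[[[0,0.015,0.003,0,0,0,0],[0,0.025,0.003,0,0,0,0],[0,0.03,0.003,0,0,0,0],[0,0.03,0.003,0,0,0,0],[0,0.03,0.003,0,0,0,0]]]'

```text
time: 13.75
tool_pos: [0.6023, -0.0179, 0.2537]
ee_rot: [-3.136, 0.008, 1.35]
wrist_force: [1.8, -10.2, -9.4]
width: 0.0268
```

```bash
python3 gp.py
```

```text
t 13.75 clamp-travel [29.12  0.08 11.7 ] Fclamp [-9.5 -3.9 -9.4] w 0.0268 rot [-179.66    0.46   77.35]
```

move_arm --increments '[[[0,0.01,0,0,0,0,0],[0,0.015,0,0,0,0,0],[0,0.015,0,0,0,0,0],[0,0.015,0,0,0,0,0]]]'

```text
time: 14.08
tool_pos: [0.6026, -0.017, 0.2536]
ee_rot: [-3.135, 0.009, 1.35]
wrist_force: [1.2, -12.0, -9.5]
width: 0.0266
```

```bash
python3 gp.py
```

```text
t 14.08 clamp-travel [29.82  0.08 11.64] Fclamp [-11.4  -3.8  -9.5] w 0.0266 rot [-179.65    0.54   77.33]
```

Now lower the pin.

move_arm --increments '[[[0,0,0,0.02,0,0,0],[0,0,0,0.04,0,0,0],[0,0,0,0.06,0,0,0],[0,0,0,0.06,0,0,0],[0,0,0,0.06,0,0,0]]]'

```text
time: 14.5
tool_pos: [0.6025, -0.017, 0.2481]
ee_rot: [-3.136, 0.009, 1.35]
wrist_force: [1.6, -11.1, -7.8]
width: 0.0272
```

```bash
python3 gp.py
```

```text
t 14.5 clamp-travel [29.84  0.04  6.1 ] Fclamp [-10.5  -4.   -7.8] w 0.0272 rot [-179.66    0.53   77.34]
```

move_arm --increments '[[[0,0,0,0.02,0,0,0],[0,0,0,0.04,0,0,0],[0,0,0,0.055,0,0,0],[0,0,0,0.06,0,0,0],[0,0,0,0.06,0,0,0],[0,0,0,0.06,0,0,0]]]'

```text
time: 15.0
tool_pos: [0.6025, -0.017, 0.2428]
ee_rot: [-3.136, 0.009, 1.35]
wrist_force: [0.7, -11.2, -5.7]
width: 0.0268
```

```bash
python3 gp.py; python3 look.py w14; python3 - <<'E'
from h import *
im,W=wcloud('w14.npz'); hsv=cv2.cvtColor(im,cv2.COLOR_RGB2HSV)
H,S,V=[hsv[...,i].astype(int) for i in range(3)];X,Y,Z=W[...,0],W[...,1],W[...,2]
red=((H<8)|(H>172))&(S>150)&(Z>.07)&(Z<.12)&(X>.56)&(X<.64)&(Y<.05)&(Y>-.09)
print('knob top',red.sum(),np.percentile(Z[red],[50,75,90]))
E
```

```text
t 15.0 clamp-travel [ 2.986e+01 -1.000e-02  7.700e-01] Fclamp [-10.7  -3.1  -5.7] w 0.0268 rot [-179.69    0.53   77.34]
knob top 2013 [0.08346872 0.08390016 0.08425965]
```

View pics/w14.png

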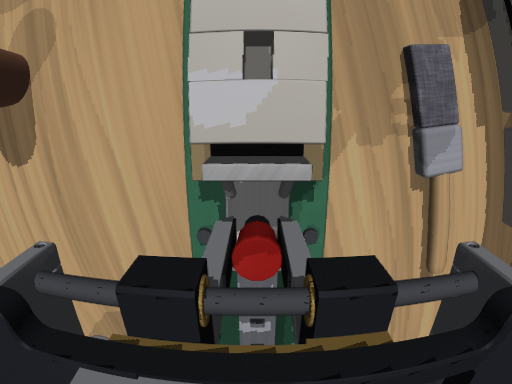

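move_arm --increments '[[[0,0,0,0.01,0,0,0],[0,0,0,0.015,0,0,0],[0,0,0,0.015,0,0,0],[0,0,0,0.015,0,0,0]]]'

```text
time: 15.38
tool_pos: [0.6025, -0.017, 0.242]
ee_rot: [-3.136, 0.009, 1.35]
wrist_force: [-0.2, -11.4, -3.5]
width: 0.0263
```

```bash
python3 gp.py
```

```text
t 15.38 clamp-travel [29.83 -0.06  0.04] Fclamp [-11.2  -2.3  -3.5] w 0.0263 rot [-179.71    0.53   77.34]
```

move_arm --increments '[[[0,0,0,0.01,0,0,0],[0,0,0,0.015,0,0,0],[0,0,0,0.015,0,0,0],[0,0,0,0.015,0,0,0]]]'

```text
time: 15.72
tool_pos: [0.6025, -0.0169, 0.2419]
ee_rot: [-3.137, 0.009, 1.35]
wrist_force: [-3.8, -10.9, 2.2]
width: 0.0266
```

```bash
python3 gp.py; python3 look.py w15; python3 - <<'E'
from h import *; from bench import robot
im,W=wcloud('w15.npz'); hsv=cv2.cvtColor(im,cv2.COLOR_RGB2HSV)
H,S,V=[hsv[...,i].astype(int) for i in range(3)];X,Y,Z=W[...,0],W[...,1],W[...,2]
red=((H<8)|(H>172))&(S>150)&(Z>.07)&(Z<.12)&(X>.56)&(X<.64)&(Y<.05)&(Y>-.09)
print('knob top',red.sum(),np.percentile(Z[red],[50,75,90]))
for n in ["scene","top"]:
    im,d=robot.snapshot(n); p=robot.camera_params(n); np.savez(f"{n}1.npz",im=im,d=d,**p)
    cv2.imwrite(f"pics/{n}1.png",im[:,:,::-1])
im=cv2.imread('pics/scene1.png')[:,:,::-1]; crop(im,190,320,110,250,4,'pics/s1c.png')
im=cv2.imread('pics/w15.png')[:,:,::-1]; crop(im,170,350,0,200,3,'pics/w15c.png')
E
```

```text
t 15.72 clamp-travel [29.86 -0.13 -0.05] Fclamp [-11.5   1.3   2.2] w 0.0266 rot [-179.74    0.53   77.35]
knob top 1995 [0.0827316  0.08317742 0.0835404 ]
```

View pics/s1c.png

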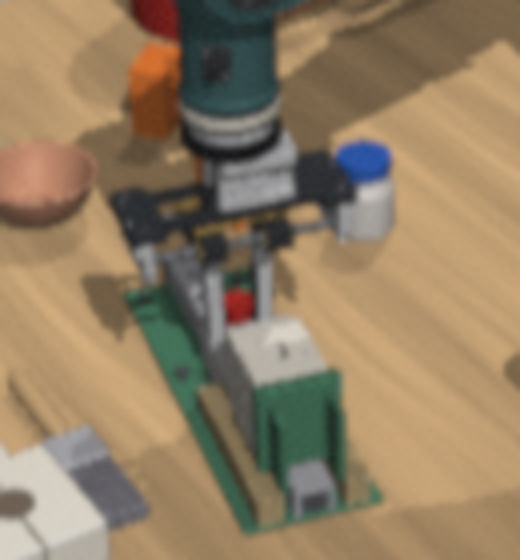

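View pics/w15c.png

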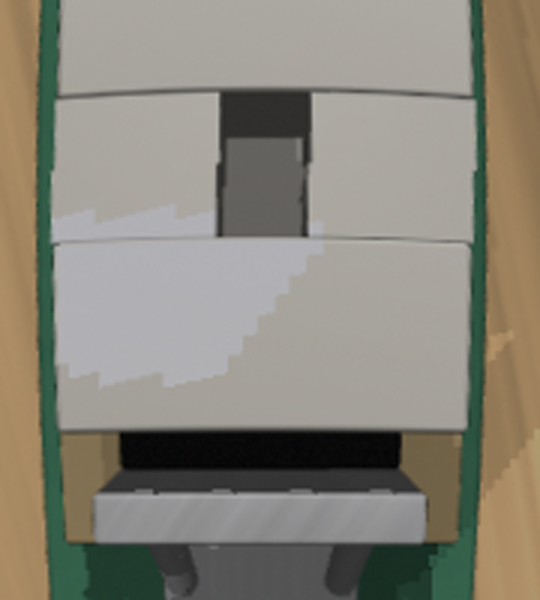

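View pics/top1.png

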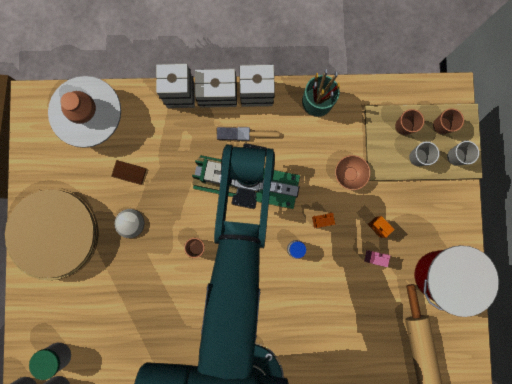

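All checks agree: no gap is visible between the halves, the pad is squeezed, the knob top is back at 82.7 mm, and the jaw has travelled 29.9 mm. Handing in.

```bash
python3 -c "
from bench import robot
print(robot.close_job()); o=robot.get_obs(); print(o['time'],o['wrist_force'],o['width'])"
```

```text
the job is handed in; nothing more can be done
None
the job is handed in; nothing more can be done
```

The mould is closed and clamped, and I handed the job in at about 16 s, with the gripper still holding the red knob and the pin home.

I stood the white front half on the bed with its cavity towards the back half and let go of it. Then I lifted the plunger 11–12 mm, slid the jaw one hole towards the mould and lowered the pin.

Last checks:
- **Jaw:** it travelled 29.9 mm, against the 30 mm hole spacing.
- **Pin:** the knob top is at 82.7 mm, the same as at the start with the pin home. The spring force dropped steadily as I lowered it, with no sign of the pin resting on the tube.
- **Mould halves:** no gap is visible between them. Their side edges were in line to within about 0.5–1 mm before release, and they still look in line in the last picture. The rubber pad is pressed against the front half.
- **Bench:** in the top picture nothing else looks moved.

- **Arm still pushing:** I left the arm pushing on the jaw with about 11 N along the clamp rather than letting the pin take the whole load.
- **Grip width:** the grip reads 26.6 mm, between the knob's 24 mm grip and its 28 mm cap. I can't say exactly where the pads sit, but they did not slip during the lift.

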